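# Park the blank vial at the head of the vial feed gutter

### The job

Get the blank ready at the pick-up place of the vial feed gutter: with a fingertip swing the stop arm across the head of the gutter until it is fully closed against its catch (left open, vials run on into the tray), and only then roll the empty vial lying on the gutter's apron up the slope with the fingertips, over the spring dog, until it is trapped between stop arm and dog and cannot roll back. Push gently, never pick the vial up, and let it go and move clear at the end; leave the other vials, the jar and the tin where they stand.

Things in the scene. Friction and masses are not known exactly. Their poses are not given: they have to be found in the camera images.
- feed_gutter: Fixed grey sheet-metal gutter on a foot plate. Origin on the worktop below its middle line; +x uphill along the gutter, z up. Channel 80 mm wide inside (y -40 to 40), side walls 3 mm thick, only 6 mm above the floor. Level apron x -150 to -60 mm, floor z 30 mm, low lip at its end; slope x -60 to 120 mm, floor z rising evenly 30 to 58 mm (8.8 degrees).
- pivot_post (a point): Axis of the stop arm's vertical pivot post, beside the channel at gutter x = 115, y = 53 mm, half-way up the bar (z = 70.5 mm); the post's top is at z = 82 mm.
- catch_post (a point): Catch post on the other side of the channel, gutter x = 125, y = -47.5 mm; its rubber pad is what the closed arm rests against. Top at z = 66 mm, pad's top at 81 mm. Uphill of here (x 123 to 202 mm) is the collecting tray, floor z 15 mm, walls up to z 40 mm.
- nest (a point): Fixed point in the pick-up place, on the gutter's middle line at x = 99 mm, z = 66 mm in the gutter's frame: the vial's middle comes within about 2 mm of it along the gutter when it is trapped between the stop arm and the dog (about 3.5 mm of play).
- stop_arm (a joint): Hinge of the stop arm: level aluminium bar 6 mm thick, 14 mm high (z 63.5 to 77.5 mm, just above the side walls), reaching 102 mm from the pivot. 0: closed, square across the gutter, hard stop. It opens downhill: at q the bar points along (-sin q, -cos q) in the gutter's x, y (1.57: along the +y wall). Friction holds it where left; about 0.3 N at its end turns it. Range 0 to 2.2 rad.
- stop_arm_end (a point): Point on the stop arm's bar, 95 mm from the pivot, half-way up the bar.
- dog (a joint): Hinge of the spring dog: dark steel leaf 14 mm wide, 34 mm long, in a slot in the middle of the gutter's floor. 0: up, its uphill edge 6 mm above the floor; about 0.18 rad: pushed level with the floor (under 1 N). A vial rolled uphill rides over it, pressing it down; once past, it springs up behind the vial.
- dog_edge (a point): Middle of the dog's raised uphill edge (gutter x = 88 mm when up). The vial's middle is about 9 mm further uphill when the vial rests back against this edge.
- blank_vial: Empty 20 ml glass headspace vial with a white crimp cap, lying across the gutter on its level apron, free to roll; 23 mm in diameter, 77 mm long, about 30 g. Origin: middle of its bottom face, on its axis; z runs along the vial to the cap (it turns about z as it rolls). Pushed off its middle it slews round; two fingertips set apart along it keep it square.
- vial_mid (a point): Point on the vial's axis, half-way along it (37 mm from the bottom), 11.4 mm above the floor it lies on.
- tray_vial: Another empty vial of the same kind, lying in the collecting tray beyond the head of the gutter. Origin at its bottom face. Leave alone.
- filled_vial: Vial of the same kind with some liquid, 77 mm high, standing upright on the worktop on the far side of the gutter. Origin under it. Leave alone.
- septa_jar: White jar with a green lid, 39 mm in diameter and 47 mm high, standing on the worktop on the far side of the gutter. Origin under it. Leave alone.
- ferrule_tin: Flat white round tin, 55 mm in diameter and 18 mm high, on the worktop on the near side of the gutter. Origin under it. Leave alone.
Things that resemble listed ones, but are neither listed nor needed, are in the scene too. What is shaped like the blank_vial but pink or red is not meant.

How it is judged:
By the outcome, as a careful person would: the job done as asked, in the order asked, and still so for the second after the job is handed in, with the robot touching nothing.
It also fails if it takes over 48 s, if anything falls off the work surface, if the arm or the gripper's body presses on something with over 40 N, if the wrist force passes 120 N, or if a joint passes its speed limit or range.

### The arm

A 6-joint arm with a two-finger parallel gripper is mounted at the origin on a cart in front of the work surface, level with it; the furniture and walls round the work are solid. World frame = base frame: x ahead of the robot, y to its left, z up, the work surface at z = 0. Lengths are in m, angles in rad, forces in N, time in s.
With the tool pointing down it reaches from about 0.35 to 0.725 m from the base axis. Payload 4.3 kg.
Tool frame: the origin (TCP) lies midway between the tips of the shut fingers; the grasp point (between the pads) lies 19 mm behind it (r.tcp_to_grasp is the y of the grasp point in the tool frame, in m); y points along the fingers, x is the direction in which the jaws open and shut, and the axes are right-handed (so a half turn about y gives the same grasp; the last joint's range is limited). The gripper opens to 85 mm and grips with 20 to 120 N. Pads are 22 mm wide; open, the fingers measure 114 mm over their backs; the gripper's body (76 mm by 85 mm) begins 54 mm behind the grasp point. The pads swing forward as they close: fully open they stand 13 mm farther back than shut.
Start: joints at [-1.229, 0.377, 0.081, 1.274, 0, 1.46], TCP at [0.251, -0.517, 0.231] pointing down, gripper open.
Joint ranges: [-2.72, 2.72], [-0.84, 1.66], [-1.02, 1.22], [-1.77, 2.12], [-1.37, 1.28], [-3.14, 3.14]. Speed limits (rad/s): [2.57, 2.57, 3.14, 3.14, 3.14, 3.14].

### API

Orientations are given as a unit quaternion [x, y, z, w].
In Python, from rig import status, get_image, order, r gives the robot as it stands.
- The arm moves only by the tool drive_tool, never from a script. Its argument "deltas" is a list that holds one entry, the list of rows, each a list of 7 numbers: the shift along the tool's x, y, z scaled (see below), then the turn, a rotation vector about the tool's x, y, z scaled (see below), then the gripper command: -1 is shut, 1 is fully open, values between are in proportion. In form: [[[tx, ty, tz, wx, wy, wz, claw], ...]]. A call has 1 to 10 rows; each row shifts and turns the commanded pose from where the row before left it, along the tool's axes as they then stand; what a row does not reach is not made up. The controller multiplies each number of a shift by 40 mm and each number of a turn by 0.1 rad. A row lasts 1/12 s, in which the tool goes at most 41.7 mm and 7.16 degrees, less where a joint would pass 70% of its speed; a pose out of reach is approached as far as the arm can. A call with a number of a shift or a turn outside -1 to 1 is refused whole. A call with a gripper value outside its range is refused whole. The fingers move at their own pace and stop on an object; the grip force is fixed at half the most. Time passes only in rows, so rows that do not move let the fingers close. It gives the time, the measured TCP pose, the force and the opening at its end, in the units of the state.
- status.read_state(): the state, without advancing time (a new reading comes with each control period).
- get_image(name): name is "side" or "top" or "wrist"; returns a dict with "color" (420x560x3 uint8, red, green, blue), "mtx" (3x3 intrinsics, pixels), "k1" (the pictures are not rectified: a ray, as slopes to the right and down, at radius r is drawn at 1 + k1 r^2 times it, then the intrinsics apply), "R" (3x3) and "t" (3): a world point X has camera coordinates R X + t; the wrist camera has in their place "tool_from_camera" (4x4, takes a point from camera to tool coordinates, whose origin is the TCP and whose axes are the tool frame's). Camera axes: x right, y down, z forward; pixel columns grow to the right and rows downward; lengths in m; the calibration is good to about 2 mm. A picture is of the moment at which its call begins: read the wrist's pose just before it. There is no depth.
- order.close_job(): hands the job in, once; it reports no verdict.
The state is a dict: "time_s": time; "joints": joint angles; "qvel": joint speeds; "joint_torque": joint torques, N m; "position": TCP position; "ee_rot": TCP orientation; "ft_force": force on the tool from outside, world axes, zero at the start; "wrist_torque": the same for the moment, N m; "finger_gap": finger opening in m.
Only numpy, scipy, OpenCV 4.12 (cv2) and the standard library are available. Lean on these libraries where they do the work, as an engineer would, in place of code of your own. Each camera call takes 0.05 s, during which the arm holds its last target.

## Working session

There is one attempt and no reset: what is moved stays moved. The work goes in short steps, Python scripts to look and compute and a tool call to move; the robot and the scene stay as the last step left them, time stands still between calls to the robot, and variables do not carry over. Pictures are saved under pics/ and viewed, and the job is handed in when it is done.

Besides the shell and the picture viewer there is one more tool, called as a command line: name --argument value ..., lists and objects as JSON in quotes. drive_tool: Moves the arm, as the interface text tells. Shifts and turns lie within -1 to 1; 1 stands for 40 mm of shift or 0.1 rad of turn. Its arguments: {"type":"object","properties":{"deltas":{"type":"array"}},"required":["deltas"]}

```bash
ls; mkdir -p pics
python3 - <<'E'
from rig import status,get_image,order,r
import cv2
s=status.read_state()
print(s)
for n in ("side","top","wrist"):
    d=get_image(n); cv2.imwrite(f"pics/{n}0.png",d["color"][:,:,::-1])
    print(n,{k:v for k,v in d.items() if k!="color"})
E
```

```text
pics
{'time_s': 0.0, 'joints': array([-1.22929003e+00,  3.78100595e-01,  7.96503394e-02,  1.27439840e+00,
       -2.69849737e-05,  1.46051490e+00]), 'qvel': array([-0.000327  , -0.00190111, -0.00156048,  0.00092793, -0.00047832,
       -0.00075972]), 'joint_torque': array([ 1.67030976e-04, -4.63604271e+01,  2.69875699e+01,  2.08137167e-02,
        6.88840532e-05,  1.84993439e-05]), 'position': array([ 0.25082019, -0.51669311,  0.23034891]), 'ee_rot': array([-0.59884265,  0.3758829 , -0.37473337,  0.59972863]), 'ft_force': array([ 1.28529337, -0.7075972 , -0.28817251]), 'wrist_torque': array([ 0.01976488,  0.02800604, -0.01571511]), 'finger_gap': 0.08548369267722652}
side {'mtx': array([[444.866152  ,   0.        , 281.42145881],
       [  0.        , 444.866152  , 205.50853515],
       [  0.        ,   0.        ,   1.        ]]), 'k1': 0.0027410695372291414, 'R': array([[-0.8309453 , -0.55603406,  0.01886912],
       [-0.29655602,  0.41397199, -0.86062868],
       [ 0.47072757, -0.7207311 , -0.50888332]]), 't': array([0.47024249, 0.2159823 , 0.82612342])}
top {'mtx': array([[415.003
[... 227 characters left out ...]
 [-0.99253331,  0.01969084, -0.12037401],
       [ 0.120762  ,  0.01986635, -0.99248268]]), 't': array([0.03502509, 0.54138859, 0.90766872])}
wrist {'mtx': array([[358.63169865,   0.        , 278.19538508],
       [  0.        , 358.63169865, 209.93437258],
       [  0.        ,   0.        ,   1.        ]]), 'k1': -0.08417853497484055, 'tool_from_camera': array([[ 9.99999353e-01,  1.03337878e-03, -4.75447788e-04,
         1.06372880e-03],
       [ 7.37836883e-04, -2.71149718e-01,  9.62536901e-01,
        -1.42877490e-01],
       [ 8.65747673e-04, -9.62536629e-01, -2.71150305e-01,
         6.95871031e-02],
       [ 0.00000000e+00,  0.00000000e+00,  0.00000000e+00,
         1.00000000e+00]])}
```

View pics/top0.png

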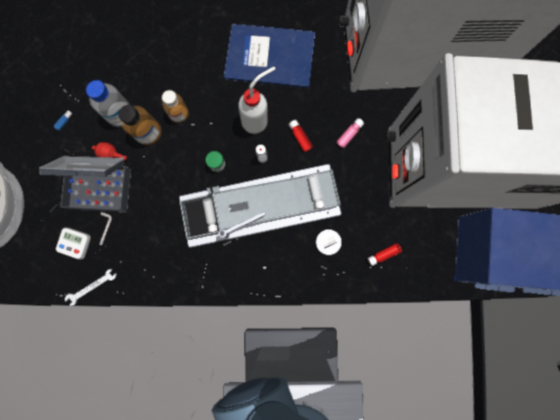

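View pics/side0.png

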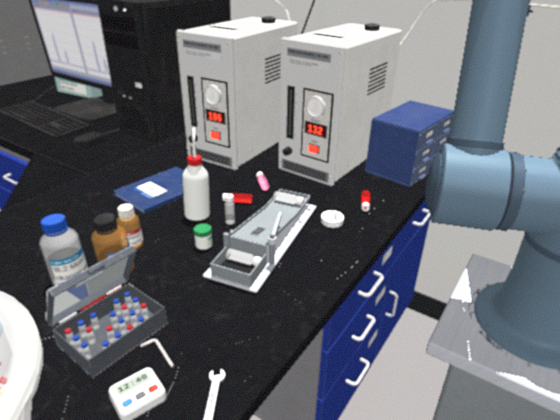

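Vial candidates in the top view are: clear on the apron (317,188), clear in the tray (209,212), upright (262,153), red (300,136), pink (350,132) and red (385,255). By the description I want the one on the apron (317,188). I'll check it in a close crop.

Run:
```python
import cv2
a=cv2.imread("pics/top0.png")[155:255,170:350]
cv2.imwrite("pics/topc.png",cv2.resize(a,None,fx=4.4,fy=4.4,interpolation=cv2.INTER_CUBIC))
a=cv2.imread("pics/side0.png")[180:295,200:325]
cv2.imwrite("pics/sidec.png",cv2.resize(a,None,fx=5,fy=5,interpolation=cv2.INTER_CUBIC))
```

```text
(no output)
```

View pics/topc.png

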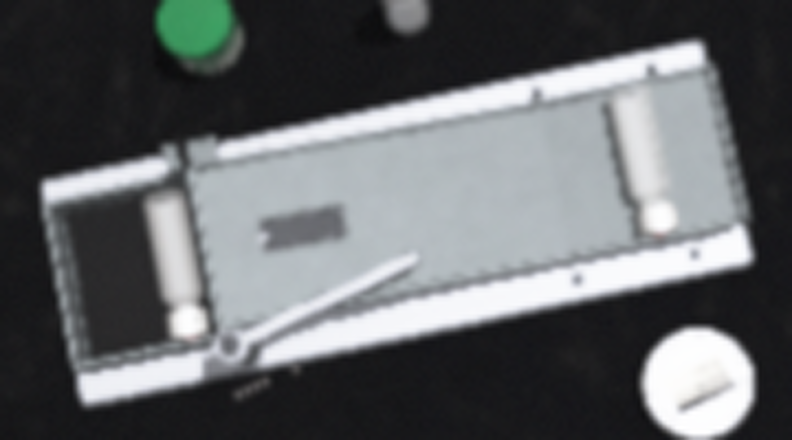

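View pics/sidec.png

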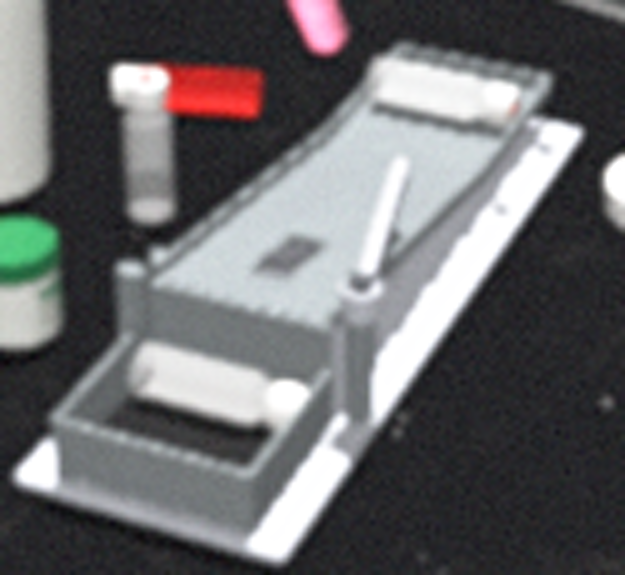

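```bash
cat > h.py <<'E'
import numpy as np, cv2
from scipy.spatial.transform import Rotation as Rn
def proj(d,X):
    R=np.array(d["R"]);t=np.array(d["t"])
    return cv2.projectPoints(np.asarray(X,float).reshape(-1,1,3),cv2.Rodrigues(R)[0],t,d["mtx"],np.array([d["k1"],0,0,0,0.]))[0][:,0]
def wristcam(d,s):
    T=np.eye(4);T[:3,:3]=Rn.from_quat(s["ee_rot"]).as_matrix();T[:3,3]=s["position"]
    M=np.linalg.inv(T@d["tool_from_camera"]); e=dict(d);e["R"]=M[:3,:3];e["t"]=M[:3,3];return e
def ray(d,p,z):
    n=cv2.undistortPoints(np.array([[p]],float),d["mtx"],np.array([d["k1"],0,0,0,0.]))[0,0]
    v=np.array(d["R"]).T@np.array([n[0],n[1],1]);c=-np.array(d["R"]).T@np.array(d["t"])
    return c+v*(z-c[2])/v[2]
def g2w(p,g):
    g0=np.array(g,float).reshape(-1,3);c,s=np.cos(p[2]),np.sin(p[2])
    return np.c_[p[0]+c*g0[:,0]-s*g0[:,1],p[1]+s*g0[:,0]+c*g0[:,1],g0[:,2]]
E
cat > fit.py <<'E'
from h import *
from rig import get_image
from scipy.optimize import least_squares
T=get_image("top");S=get_image("side")
gt=[(115,53,82),(-150,-43,36),(-150,43,36),(88,0,59),(202,-43,40),(202,43,40)]
pt=np.array([(231,346),(708,68),(748,225),(265,235),(48,206),(80,365)])/4.4+[170,155]
gs=[(115,53,82),(-150,-43,36),(-150,43,36),(88,0,59),(202,-43,40),(202,43,40)]
ps=np.array([(362,288),(398,45),(550,75),(268,268),(55,418),(250,475)])/5+[200,180]
gt=np.array(gt)/1e3;gs=np.array(gs)/1e3
f=lambda p:np.r_[proj(T,g2w(p,gt))-pt,proj(S,g2w(p,gs))-ps].ravel()
o=least_squares(f,[.45,0,1.5],loss='soft_l1');print(o.x);print(f(o.x).reshape(-1,2).round(1))
np.save("g.npy",o.x)
p=o.x
for n,w in (("tip",ray(T,np.array([413,259])/4.4+[170,155],.0775)),("capT",ray(T,np.array([658,217])/4.4+[170,155],.042)),("botT",ray(T,np.array([630,95])/4.4+[170,155],.042)),("arm pivot",ray(T,np.array([231,346])/4.4+[170,155],.082))):
    c,s=np.cos(p[2]),np.sin(p[2]);d=w[:2]-p[:2];print(n,w.round(4),"g",(c*d[0]+s*d[1]).round(4),(-s*d[0]+c*d[1]).round(4))
E
python3 fit.py
```

```text
[0.56557091 0.04259934 1.76230142]
[[-0.6 -0.2]
 [-0.4 -0.8]
 [-1.  -0. ]
 [ 0.7 -0.2]
 [-1.2 -0.3]
 [-1.7  0.4]
 [ 0.4 -2.9]
 [ 0.2  0. ]
 [ 0.5  0.7]
 [ 1.7 -2.3]
 [ 0.5 -0.5]
 [-0.1 -0.6]]
tip [0.5327 0.055  0.0775] g 0.0184 0.0299
capT [ 0.556  -0.0686  0.042 ] g -0.1073 0.0306
botT [ 0.6197 -0.056   0.042 ] g -0.1072 -0.0344
arm pivot [0.4912 0.1442 0.082 ] g 0.1139 0.0537
```

View pics/wrist0.png

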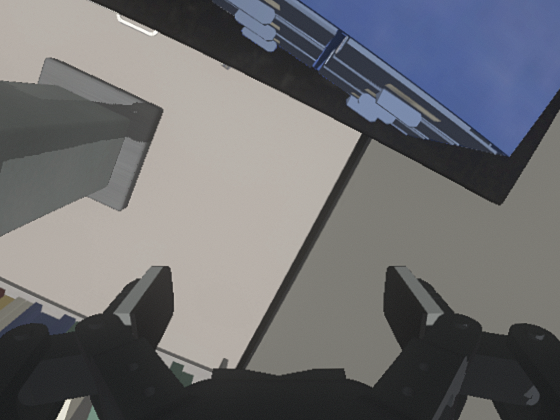

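```bash
cat > to.py <<'E'
# prints tool-axis plan from current pose to gutter-frame target: x y z(mm) yaw(optional)
import sys
from h import *
from rig import status
s=status.read_state();p=np.load("g.npy")
R=Rn.from_quat(s["ee_rot"]).as_matrix();P=np.array(s["position"])
c,sn=np.cos(p[2]),np.sin(p[2]);G=np.array([[c,-sn,0],[sn,c,0],[0,0,1]])
print("t",round(s["time_s"],2),"pos",P.round(4),"g(mm)",((G.T@(P-[p[0],p[1],0]))*1e3).round(1),"F_g",(G.T@s["ft_force"]).round(2),"gap",round(s["finger_gap"],4),"j",np.round(s["joints"],2))
Rg=G.T@R
print("tool axes in g\n",Rg.round(3))
# desired: y down, x along g sign*y
for sg in (1,-1):
    D=np.c_[[0,sg,0],[0,0,-1],[-sg,0,0]]
    print("sg",sg,"rotvec tool",(Rn.from_matrix(Rg.T@D).as_rotvec()).round(3))
if len(sys.argv)>3:
    t=np.array(list(map(float,sys.argv[1:4])))
    w=t/1e3-G.T@(P-[p[0],p[1],0]); print("shift g mm",(w*1e3).round(1),"tool now mm",(Rg.T@w*1e3).round(1),"units",(Rg.T@w/.04).round(2))
E
python3 to.py 37 61 130
```

```text
t 0.25 pos [ 0.251  -0.517   0.2309] g(mm) [-489.5  415.4  230.9] F_g [-0.07 -0.01  0.47] gap 0.0857 j [-1.23  0.38  0.08  1.27 -0.    1.46]
tool axes in g
 [[-0.966  0.001  0.257]
 [-0.257  0.    -0.966]
 [-0.001 -1.     0.   ]]
sg 1 rotvec tool [ 1.000e-03  1.831e+00 -1.000e-03]
sg -1 rotvec tool [-1.00e-03 -1.31e+00 -1.00e-03]
shift g mm [ 526.5 -354.4 -100.9] tool now mm [-417.5  101.3  478. ] units [-10.44   2.53  11.95]
```

drive_tool --deltas '[[[0,0,0,0,-1,0,-1],[0,0,0,0,-1,0,-1],[0,0,0,0,-1,0,-1],[0,0,0,0,-1,0,-1],[0,0,0,0,-1,0,-1],[0,0,0,0,-1,0,-1],[0,0,0,0,-1,0,-1],[0,0,0,0,-1,0,-1],[0,0,0,0,-1,0,-1],[0,0,0,0,-1,0,-1]]]'

```text
time_s: 1.08
position: [0.251, -0.5172, 0.2311]
ee_rot: [-0.706, 0.04, -0.04, 0.706]
ft_force: [0.4, 0.1, -0.0]
finger_gap: -0.0002
```

drive_tool --deltas '[[[0,0,0,0,-1,0,-1],[0,0,0,0,-1,0,-1],[0,0,0,0,-1,0,-1],[0,0,0,0,-0.1,0,-1]]]'

```text
time_s: 1.42
position: [0.251, -0.5172, 0.2312]
ee_rot: [-0.704, -0.068, 0.068, 0.704]
ft_force: [-0.6, 0.8, 0.3]
finger_gap: -0.0001
```

```bash
python3 to.py 37 65 120
```

```text
t 1.42 pos [ 0.251  -0.5172  0.2312] g(mm) [-489.7  415.4  231.2] F_g [0.91 0.46 0.34] gap -0.0001 j [-1.23  0.38  0.08  1.27 -0.    0.15]
tool axes in g
 [[ 0.002  0.     1.   ]
 [-1.     0.     0.002]
 [-0.    -1.     0.   ]]
sg 1 rotvec tool [-0.   -3.14  0.  ]
sg -1 rotvec tool [-0.     0.002 -0.   ]
shift g mm [ 526.7 -350.4 -111.2] tool now mm [351.2 111.3 526.2] units [ 8.78  2.78 13.15]
```

drive_tool --deltas '[[[0.55,0,0.82,0,0,0,-1],[0.55,0,0.82,0,0,0,-1],[0.55,0,0.82,0,0,0,-1],[0.55,0,0.82,0,0,0,-1],[0.55,0,0.82,0,0,0,-1],[0.55,0,0.82,0,0,0,-1],[0.55,0,0.82,0,0,0,-1],[0.55,0,0.82,0,0,0,-1],[0.55,0,0.82,0,0,0,-1],[0.55,0,0.82,0,0,0,-1]]]'

```text
time_s: 2.25
position: [0.4051, -0.1517, 0.2315]
ee_rot: [0.704, 0.067, -0.066, -0.704]
ft_force: [0.9, -0.8, 0.7]
finger_gap: 0.0003
```

drive_tool --deltas '[[[0.55,0,0.82,0,0,0,-1],[0.55,0,0.82,0,0,0,-1],[0.55,0,0.82,0,0,0,-1],[0.55,0.5,0.82,0,0,0,-1],[0.55,0.9,0.82,0,0,0,-1],[0.5,0.8,0.8,0,0,0,-1],[0,0.5,0,0,0,0,-1],[0,0,0,0,0,0,-1]]]'

```text
time_s: 2.92
position: [0.4857, 0.0495, 0.1333]
ee_rot: [-0.704, -0.065, 0.071, 0.704]
ft_force: [-1.1, -0.6, -0.0]
finger_gap: -0.0
```

```bash
python3 to.py 37 65 67
python3 - <<'E'
from h import *
from rig import *
s=status.read_state();d=get_image("wrist");im=d["color"][:,:,::-1].copy()
p=np.load("g.npy");e=wristcam(d,s)
q=1.34
for g in [(115,53,82),(115-102*np.sin(q),53-102*np.cos(q),77.5),(125,-47.5,81),(88,0,59),(120,40,64),(120,-40,64),(-60,40,36)]:
    u=proj(e,g2w(p,np.array(g)/1e3))[0]
    cv2.circle(im,tuple(int(v) for v in u),3,(0,0,255),1);print(g,u.round(0))
cv2.imwrite("pics/w1.png",im)
d=get_image("top");cv2.imwrite("pics/t1.png",cv2.resize(d["color"][130:290,130:380,::-1],None,fx=3.2,fy=3.2,interpolation=cv2.INTER_CUBIC))
E
```

```text
t 2.92 pos [0.4857 0.0495 0.1333] g(mm) [ 22.   77.1 133.3] F_g [-0.42  1.16 -0.03] gap -0.0 j [-0.03  0.27 -0.34  0.97 -0.    1.35]
tool axes in g
 [[ 0.001  0.001  1.   ]
 [-1.     0.008  0.001]
 [-0.008 -1.     0.001]]
sg 1 rotvec tool [-1.200e-02 -3.141e+00  2.000e-03]
sg -1 rotvec tool [-0.001  0.001 -0.008]
shift g mm [ 15.  -12.1 -66.3] tool now mm [12.6 66.2 14.9] units [0.32 1.66 0.37]
(115, 53, 82) [324.  60.]
(np.float64(15.704576747077425), np.float64(29.667213603537142), 77.5) [357. 240.]
(125, -47.5, 81) [513.  47.]
(88, 0, 59) [407. 115.]
(120, 40, 64) [344.  55.]
(120, -40, 64) [482.  60.]
(-60, 40, 36) [326. 314.]
```

View pics/w1.png

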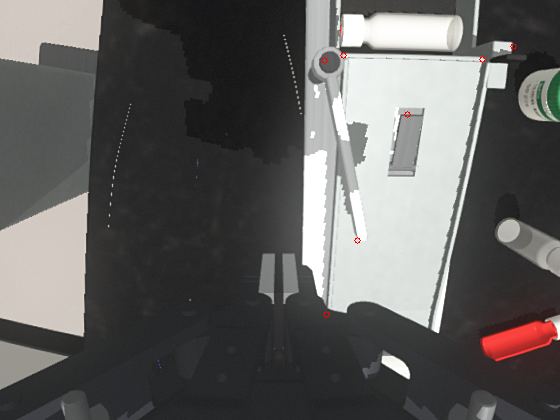

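View pics/t1.png

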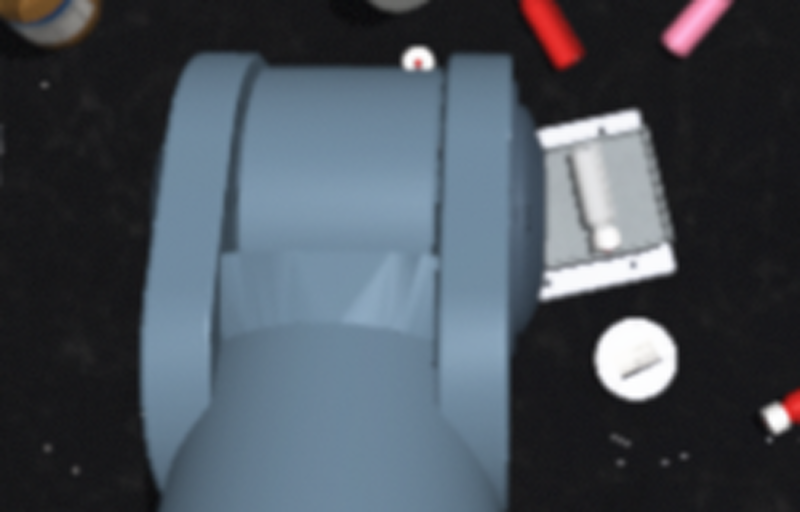

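Wrist picture: pivot (324,60), arm tip (357,240), dog (405,140) and tray vial (400,32), all agreeing with the fit within a few pixels. The shut fingertips are at (280,262), clear of the arm.

drive_tool --deltas '[[[0.15,0.6,0.2,0,0,0,-1],[0.1,0.6,0.17,0,0,0,-1],[0,0.45,0,0,0,0,-1],[0,0,0,0,0,0,-1],[0,0,0,0,0,0,-1]]]'

```text
time_s: 3.43
position: [0.4959, 0.0633, 0.0725]
ee_rot: [0.704, 0.067, -0.067, -0.704]
ft_force: [0.0, 0.8, 0.5]
finger_gap: -0.0002
```

```bash
python3 to.py 37 65 67
python3 - <<'E'
from h import *
from rig import *
d=get_image("wrist");cv2.imwrite("pics/w2.png",d["color"][:,:,::-1])
d=get_image("side");cv2.imwrite("pics/s2.png",cv2.resize(d["color"][150:300,180:340,::-1],None,fx=4,fy=4,interpolation=cv2.INTER_CUBIC))
E
```

```text
t 3.43 pos [0.4959 0.0633 0.0725] g(mm) [33.6 64.4 72.5] F_g [ 0.76 -0.18  0.53] gap -0.0002 j [ 0.    0.34 -0.41  0.82 -0.    1.38]
tool axes in g
 [[-0.003 -0.     1.   ]
 [-1.    -0.    -0.003]
 [ 0.    -1.    -0.   ]]
sg 1 rotvec tool [-0.     3.139  0.   ]
sg -1 rotvec tool [ 0.    -0.003  0.   ]
shift g mm [ 3.4  0.6 -5.5] tool now mm [-0.6  5.5  3.4] units [-0.01  0.14  0.08]
```

View pics/w2.png

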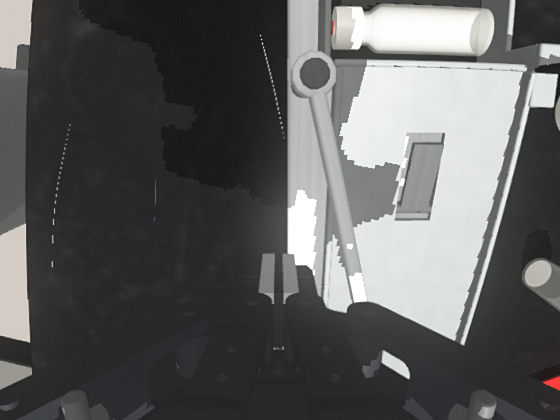

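View pics/s2.png

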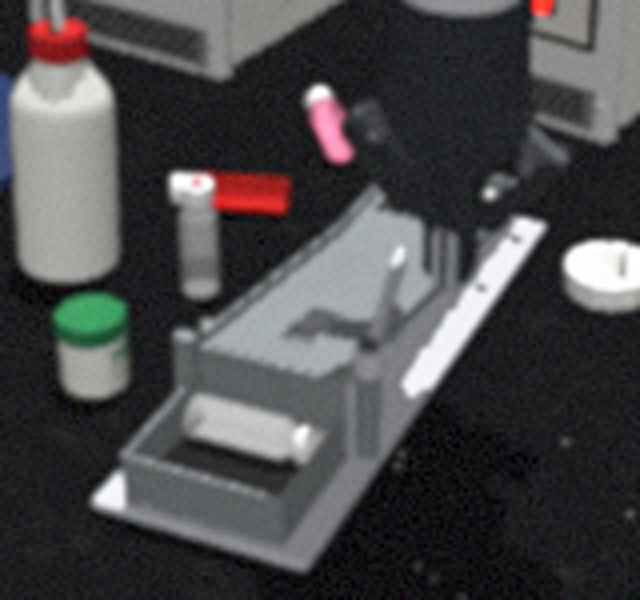

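Run:
```python
import numpy as np
pr=None
for i,q in enumerate(np.r_[np.linspace(1.34,0,13)]):
    s=78-6*i/12
    n=np.array([np.cos(q),-np.sin(q)]);c=np.array([115,53])+s*np.array([-np.sin(q),-np.cos(q)])-n*(3+11*np.cos(q)+8*np.sin(q))
    print(round(q,2),c.round(1), "" if pr is None else ("tool x,z units",((pr-c)[1]/40).round(2),((c-pr)[0]/40).round(2)));pr=c
```

```text
1.34 [36.  48.1] 
1.23 [37.2 40.4] ('tool x,z units', np.float64(0.19), np.float64(0.03))
1.12 [39.2 32.7] ('tool x,z units', np.float64(0.19), np.float64(0.05))
1.01 [42.  25.2] ('tool x,z units', np.float64(0.19), np.float64(0.07))
0.89 [45.7 17.9] ('tool x,z units', np.float64(0.18), np.float64(0.09))
0.78 [50.1 11. ] ('tool x,z units', np.float64(0.17), np.float64(0.11))
0.67 [55.4  4.5] ('tool x,z units', np.float64(0.16), np.float64(0.13))
0.56 [61.5 -1.4] ('tool x,z units', np.float64(0.15), np.float64(0.15))
0.45 [68.3 -6.7] ('tool x,z units', np.float64(0.13), np.float64(0.17))
0.34 [ 75.7 -11.1] ('tool x,z units', np.float64(0.11), np.float64(0.19))
0.22 [ 83.7 -14.8] ('tool x,z units', np.float64(0.09), np.float64(0.2))
0.11 [ 92.2 -17.4] ('tool x,z units', np.float64(0.07), np.float64(0.21))
0.0 [101. -19.] ('tool x,z units', np.float64(0.04), np.float64(0.22))
```

drive_tool --deltas '[[[0.1,0.11,0.06,0,0,0,-1],[0.1,0,0,0,0,0,-1],[0.14,0,0,0,0,0,-1],[0.1,0,0.02,0,0,0,-1],[0.1,0,0.02,0,0,0,-1],[0.1,0,0.02,0,0,0,-1],[0.1,0,0.03,0,0,0,-1],[0.1,0,0.03,0,0,0,-1],[0.1,0,0.04,0,0,0,-1],[0.09,0,0.04,0,0,0,-1]]]'

```text
time_s: 4.37
position: [0.5346, 0.0825, 0.0669]
ee_rot: [0.704, 0.067, -0.067, -0.704]
ft_force: [0.0, 0.6, 0.3]
finger_gap: 0.0
```

```bash
python3 to.py 45.7 17.9 68
python3 - <<'E'
from h import *
from rig import *
d=get_image("wrist");cv2.imwrite("pics/w3.png",d["color"][:,:,::-1])
E
```

```text
t 4.37 pos [0.5346 0.0825 0.0669] g(mm) [45.1 22.8 66.9] F_g [ 0.62 -0.16  0.25] gap 0.0 j [ 0.04  0.42 -0.31  0.85 -0.    1.42]
tool axes in g
 [[-0.001 -0.     1.   ]
 [-1.     0.    -0.001]
 [-0.    -1.    -0.   ]]
sg 1 rotvec tool [0.    3.141 0.   ]
sg -1 rotvec tool [ 0.    -0.001 -0.   ]
shift g mm [ 0.6 -4.9  1.1] tool now mm [ 4.9 -1.1  0.6] units [ 0.12 -0.03  0.02]
```

View pics/w3.png

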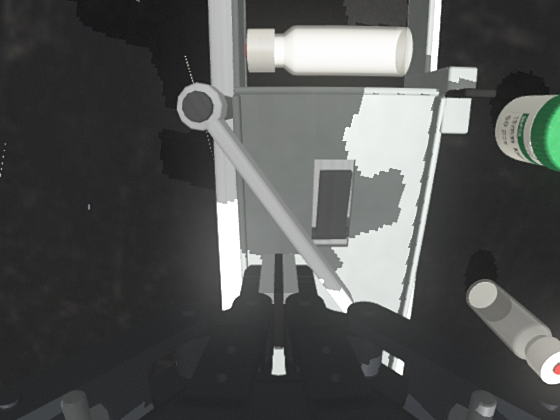

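The bar is swinging with the fingers, and its end is now near (345,295). I'll continue.

drive_tool --deltas '[[[0.12,0,0.02,0,0,0,-1],[0.09,0,0.05,0,0,0,-1],[0.09,0,0.06,0,0,0,-1],[0.08,0,0.06,0,0,0,-1],[0.08,0,0.07,0,0,0,-1],[0.08,0,0.07,0,0,0,-1],[0.07,0,0.08,0,0,0,-1],[0.07,0,0.08,0,0,0,-1],[0.06,0,0.09,0,0,0,-1],[0.06,0,0.09,0,0,0,-1]]]'

```text
time_s: 5.25
position: [0.5608, 0.1151, 0.067]
ee_rot: [0.704, 0.067, -0.067, -0.704]
ft_force: [-0.2, -0.6, 0.6]
finger_gap: 0.0003
```

```bash
python3 to.py 101 -19 68|grep -v sg
python3 - <<'E'
from h import *
from rig import *
d=get_image("wrist");cv2.imwrite("pics/w4.png",d["color"][:,:,::-1])
E
```

```text
t 5.25 pos [0.5608 0.1151 0.067 ] g(mm) [72.1 -9.1 67. ] F_g [-0.59  0.31  0.57] gap 0.0003 j [ 0.09  0.47 -0.22  0.88 -0.    1.47]
tool axes in g
 [[-0. -0.  1.]
 [-1. -0. -0.]
 [ 0. -1. -0.]]
shift g mm [28.9 -9.9  1. ] tool now mm [ 9.9 -1.  28.9] units [ 0.25 -0.02  0.72]
```

View pics/w4.png

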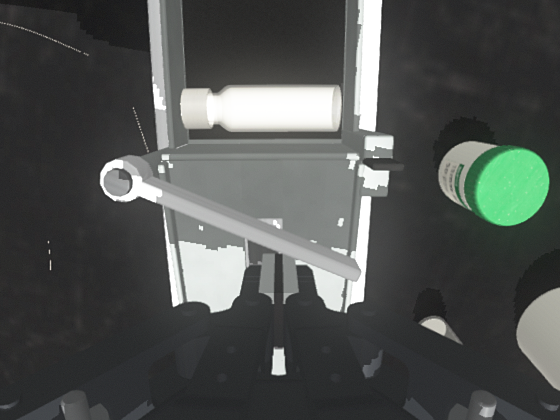

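drive_tool --deltas '[[[0.05,0,0.09,0,0,0,-1],[0.05,0,0.1,0,0,0,-1],[0.04,0,0.1,0,0,0,-1],[0.04,0,0.1,0,0,0,-1],[0.04,0,0.1,0,0,0,-1],[0.03,0,0.08,0,0,0,-1],[0,0,0.04,0,0,0,-1],[0,0,0,0,0,0,-1]]]'

```text
time_s: 5.97
position: [0.5658, 0.141, 0.0671]
ee_rot: [-0.704, -0.068, 0.068, 0.704]
ft_force: [-2.0, 0.2, 0.1]
finger_gap: 0.0
```

```bash
python3 to.py 101 -19 68|grep -v sg
python3 - <<'E'
from h import *
from rig import *
d=get_image("wrist");cv2.imwrite("pics/w5.png",d["color"][:,:,::-1])
E
```

```text
t 5.97 pos [0.5658 0.141  0.0671] g(mm) [ 96.6 -19.   67.1] F_g [0.62 1.93 0.08] gap 0.0 j [ 0.14  0.49 -0.18  0.9   0.    1.51]
tool axes in g
 [[ 0.  0.  1.]
 [-1. -0.  0.]
 [ 0. -1.  0.]]
shift g mm [ 4.4 -0.   0.9] tool now mm [ 0.  -0.9  4.4] units [ 0.   -0.02  0.11]
```

View pics/w5.png

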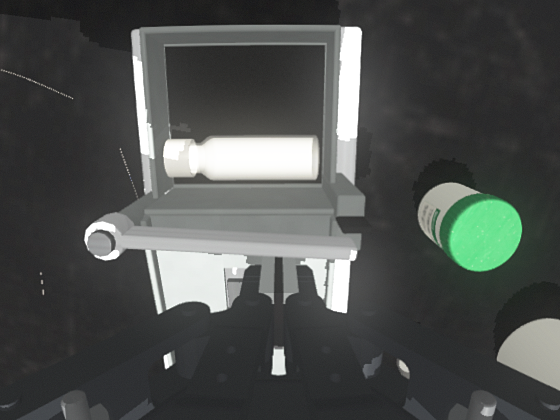

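drive_tool --deltas '[[[0,0,0.04,0,0,0,-1],[0,0,0.04,0,0,0,-1],[0,0,0.03,0,0,0,-1],[0,0,0,0,0,0,-1]]]'

```text
time_s: 6.35
position: [0.5649, 0.145, 0.0671]
ee_rot: [-0.704, -0.067, 0.067, 0.704]
ft_force: [0.3, -0.4, 0.1]
finger_gap: -0.0002
```

drive_tool --deltas '[[[0,0,0.03,0,0,0,-1],[0,0,0,0,0,0,-1]]]'

```text
time_s: 6.52
position: [0.5648, 0.1456, 0.0671]
ee_rot: [0.704, 0.067, -0.067, -0.703]
ft_force: [0.0, -1.1, -0.5]
finger_gap: -0.0004
```

drive_tool --deltas '[[[0,0,0.03,0,0,0,-1],[0,0,0,0,0,0,-1]]]'

```text
time_s: 6.68
position: [0.5647, 0.1458, 0.0671]
ee_rot: [0.705, 0.067, -0.067, -0.703]
ft_force: [0.6, -5.3, 0.3]
finger_gap: 0.0003
```

```bash
python3 to.py 101 -19 68|grep -v sg
python3 - <<'E'
from h import *
from rig import *
d=get_image("wrist");cv2.imwrite("pics/w6.png",d["color"][:,:,::-1])
E
```

```text
t 6.68 pos [0.5647 0.1458 0.0671] g(mm) [101.5 -18.8  67.1] F_g [-5.29  0.39  0.3 ] gap 0.0003 j [ 0.15  0.49 -0.18  0.9  -0.    1.53]
tool axes in g
 [[-0.001 -0.004  1.   ]
 [-1.     0.    -0.001]
 [-0.    -1.    -0.004]]
shift g mm [-0.5 -0.2  0.9] tool now mm [ 0.2 -0.9 -0.5] units [ 0.   -0.02 -0.01]
```

View pics/w6.png

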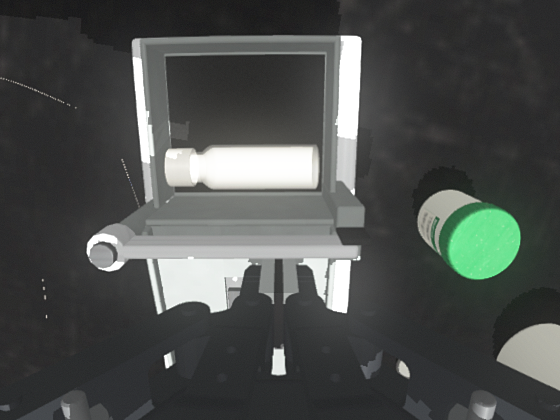

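The bar is square across and resists at about 5 N: closed against the catch. I'll back off, lift and go to the downhill side of the apron vial.

drive_tool --deltas '[[[0,0,-0.2,0,0,0,-1],[0,0,-0.2,0,0,0,-1],[0,-0.6,0,0,0,0,-1],[0,-0.8,-0.3,0,0,0,-0.48],[0,0,-0.9,0,0,0,-0.48],[0,0,-1,0,0,0,-0.48],[0,0,-1,0,0,0,-0.48],[0,0,-1,0,0,0,-0.48],[-0.2,0,-0.9,0,0,0,-0.48],[-0.2,0,-0.3,0,0,0,-0.48]]]'

```text
time_s: 7.57
position: [0.5939, -0.089, 0.1231]
ee_rot: [0.705, 0.066, -0.065, -0.703]
ft_force: [-0.3, 0.4, 0.3]
finger_gap: 0.0221
```

drive_tool --deltas '[[[0,0,0,0,0,0,-0.48],[0,0,0,0,0,0,-0.48]]]'

```text
time_s: 7.73
position: [0.5922, -0.0841, 0.1229]
ee_rot: [-0.703, -0.067, 0.067, 0.704]
ft_force: [-0.5, -0.3, -0.3]
finger_gap: 0.0225
```

```bash
python3 to.py -134 -2 36|grep -v sg
python3 - <<'E'
from h import *
from rig import *
s=status.read_state();d=get_image("wrist");im=d["color"][:,:,::-1].copy();e=wristcam(d,s);p=np.load("g.npy")
np.save("e.npy",e,allow_pickle=True)
for g in [(-60,40,36),(-60,-40,36),(-150,40,36),(-150,-40,36),(-107.2,0,41.4)]: print(g,proj(e,g2w(p,np.array(g)/1e3))[0].round(0))
cv2.imwrite("pics/w7.png",im)
d=get_image("top");cv2.imwrite("pics/t7.png",cv2.resize(d["color"][150:260,170:350,::-1],None,fx=4.4,fy=4.4,interpolation=cv2.INTER_CUBIC))
E
```

```text
t 7.73 pos [ 0.5922 -0.0841  0.1229] g(mm) [-129.4   -2.   122.9] F_g [-0.18  0.53 -0.32] gap 0.0225 j [-0.25  0.47 -0.06  1.04  0.    1.13]
tool axes in g
 [[-0.002  0.001  1.   ]
 [-1.     0.    -0.002]
 [-0.    -1.     0.001]]
shift g mm [ -4.6   0.  -86.9] tool now mm [-0.  86.9 -4.7] units [-0.    2.17 -0.12]
(-60, 40, 36) [209. 108.]
(-60, -40, 36) [337. 108.]
(-150, 40, 36) [215. 244.]
(-150, -40, 36) [332. 244.]
(-107.2, 0, 41.4) [273. 184.]
```

View pics/w7.png

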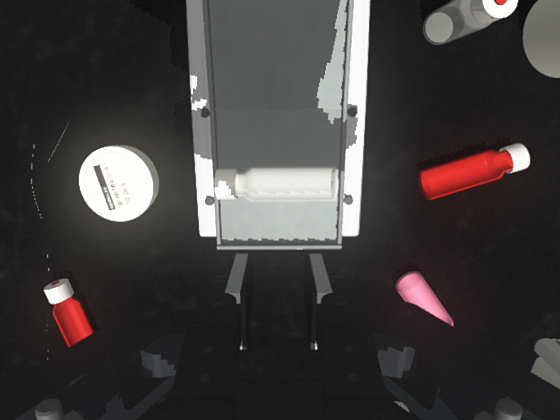

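View pics/t7.png

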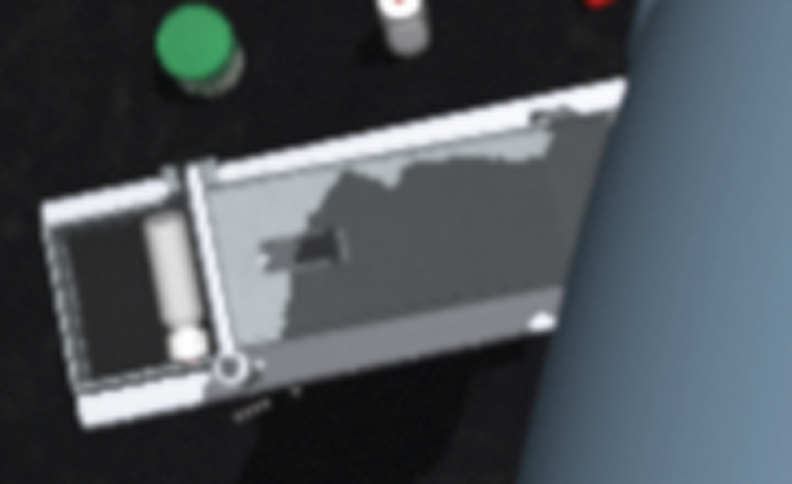

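Wrist picture: blank vial at rows 168–198, columns 217–337, with the cap to the left and the body spanning columns 248–337. Fingertips are at columns 247 and 310, both over the body and downhill of the vial. Top picture: arm square across from pivot (230,365) to catch (195,170). I'll descend now.

drive_tool --deltas '[[[0,0.5,-0.14,0,0,0,-0.48],[0,0.6,0,0,0,0,-0.48],[0,0.5,0,0,0,0,-0.48],[0,0.3,0,0,0,0,-0.48],[0,0.15,0,0,0,0,-0.48],[0,0,0,0,0,0,-0.48]]]'

```text
time_s: 8.33
position: [0.5926, -0.0872, 0.0395]
ee_rot: [-0.703, -0.067, 0.069, 0.704]
ft_force: [-0.2, 1.1, -0.7]
finger_gap: 0.0221
```

```bash
python3 to.py -124 -2 36|grep -v sg
python3 - <<'E'
from h import *
from rig import *
d=get_image("wrist");cv2.imwrite("pics/w8.png",d["color"][:,:,::-1])
d=get_image("side");cv2.imwrite("pics/s8.png",cv2.resize(d["color"][170:290,220:340,::-1],None,fx=5,fy=5,interpolation=cv2.INTER_CUBIC))
E
```

```text
t 8.33 pos [ 0.5926 -0.0872  0.0395] g(mm) [-132.6   -1.8   39.5] F_g [ 1.12  0.01 -0.68] gap 0.0221 j [-0.25  0.55 -0.17  0.86  0.    1.13]
tool axes in g
 [[ 0.002  0.002  1.   ]
 [-1.     0.003  0.002]
 [-0.003 -1.     0.002]]
shift g mm [ 8.6 -0.2 -3.5] tool now mm [0.2 3.5 8.6] units [0.   0.09 0.21]
```

View pics/w8.png

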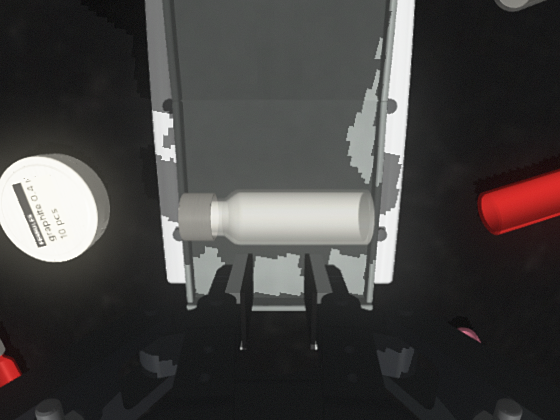

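View pics/s8.png

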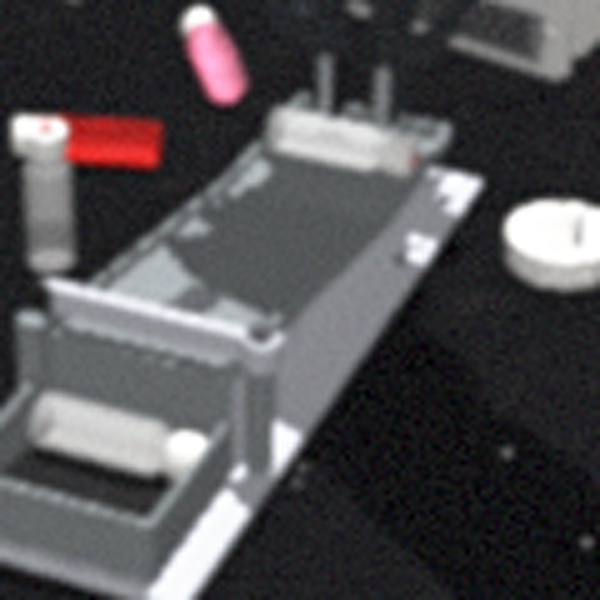

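drive_tool --deltas '[[[0,0.08,0,0,0,0,-0.48],[0,0,0.05,0,0,0,-0.48],[0,0,0.05,0,0,0,-0.48],[0,0,0.05,0,0,0,-0.48],[0,0,0.05,0,0,0,-0.48],[0,0,0.05,0,0,0,-0.48],[0,0,0.05,0,0,0,-0.48],[0,0,0.05,0,0,0,-0.48]]]'

```text
time_s: 9.1
position: [0.5912, -0.0751, 0.0379]
ee_rot: [0.704, 0.067, -0.067, -0.704]
ft_force: [-0.2, -0.5, -0.6]
finger_gap: 0.0223
```

```bash
python3 to.py -82 -2 36|grep -v sg
python3 - <<'E'
from h import *
from rig import *
d=get_image("wrist");cv2.imwrite("pics/w9.png",d["color"][:,:,::-1])
E
```

```text
t 9.1 pos [ 0.5912 -0.0751  0.0379] g(mm) [-120.4   -2.8   37.9] F_g [-0.45  0.31 -0.64] gap 0.0223 j [-0.23  0.54 -0.18  0.85 -0.    1.15]
tool axes in g
 [[-0. -0.  1.]
 [-1. -0. -0.]
 [ 0. -1. -0.]]
shift g mm [38.4  0.8 -1.9] tool now mm [-0.8  1.9 38.4] units [-0.02  0.05  0.96]
```

View pics/w9.png

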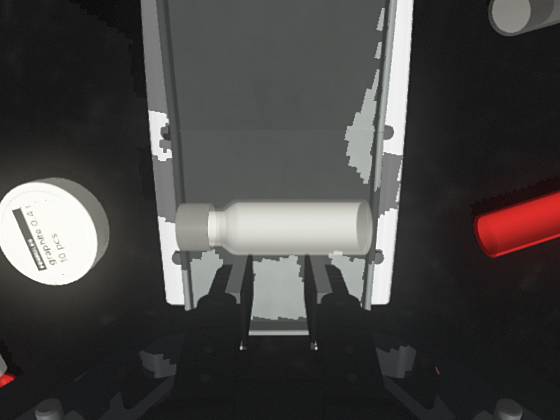

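Fingertips (243 and 318, 255) are at the vial's downhill side, and the vial is still square. I'll push on.

drive_tool --deltas '[[[0,0.03,0.05,0,0,0,-0.48],[0,0,0.06,0,0,0,-0.48],[0,0,0.06,0,0,0,-0.48],[0,0,0.06,0,0,0,-0.48],[0,0,0.06,0,0,0,-0.48],[0,0,0.06,0,0,0,-0.48],[0,0,0.06,0,0,0,-0.48],[0,0,0.06,0,0,0,-0.48],[0,0,0.06,0,0,0,-0.48],[0,0,0.06,0,0,0,-0.48]]]'

```text
time_s: 9.98
position: [0.5867, -0.0519, 0.0367]
ee_rot: [0.704, 0.067, -0.067, -0.704]
ft_force: [0.7, 0.4, 0.0]
finger_gap: 0.0224
```

```bash
python3 to.py -82 -2 36|grep -v sg
python3 - <<'E'
from h import *
from rig import *
d=get_image("wrist");cv2.imwrite("pics/w10.png",d["color"][:,:,::-1])
E
```

```text
t 9.98 pos [ 0.5867 -0.0519  0.0367] g(mm) [-96.8  -2.8  36.7] F_g [ 0.28 -0.75  0.04] gap 0.0224 j [-0.2   0.53 -0.2   0.84 -0.    1.18]
tool axes in g
 [[-0.001 -0.     1.   ]
 [-1.    -0.    -0.001]
 [ 0.    -1.    -0.   ]]
shift g mm [14.8  0.8 -0.7] tool now mm [-0.8  0.7 14.8] units [-0.02  0.02  0.37]
```

View pics/w10.png

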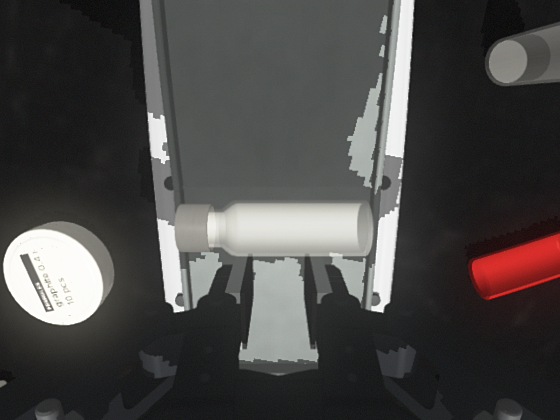

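drive_tool --deltas '[[[0,0,0.07,0,0,0,-0.48],[0,0,0.07,0,0,0,-0.48],[0,0,0.07,0,0,0,-0.48],[0,0,0.07,0,0,0,-0.48],[0,-0.011,0.07,0,0,0,-0.48],[0,-0.011,0.07,0,0,0,-0.48],[0,-0.011,0.07,0,0,0,-0.48],[0,-0.011,0.07,0,0,0,-0.48],[0,-0.011,0.07,0,0,0,-0.48],[0,-0.011,0.07,0,0,0,-0.48]]]'

```text
time_s: 10.87
position: [0.5815, -0.0245, 0.0394]
ee_rot: [0.704, 0.068, -0.067, -0.704]
ft_force: [0.6, -0.4, 1.9]
finger_gap: 0.0219
```

drive_tool --deltas '[[[0,-0.011,0.07,0,0,0,-0.48],[0,-0.011,0.07,0,0,0,-0.48],[0,-0.011,0.07,0,0,0,-0.48],[0,-0.011,0.07,0,0,0,-0.48],[0,-0.011,0.07,0,0,0,-0.48],[0,-0.011,0.07,0,0,0,-0.48],[0,-0.011,0.07,0,0,0,-0.48],[0,-0.011,0.07,0,0,0,-0.48],[0,-0.011,0.07,0,0,0,-0.48],[0,-0.011,0.07,0,0,0,-0.48]]]'

```text
time_s: 11.7
position: [0.576, 0.0031, 0.0437]
ee_rot: [0.704, 0.067, -0.067, -0.704]
ft_force: [-0.0, -1.5, -0.4]
finger_gap: 0.0222
```

```bash
python3 to.py 40 -2 56|grep -v sg
python3 - <<'E'
from h import *
from rig import *
d=get_image("wrist");cv2.imwrite("pics/w11.png",d["color"][:,:,::-1])
E
```

```text
t 11.7 pos [0.576  0.0031 0.0437] g(mm) [-40.8  -2.8  43.7] F_g [-1.51  0.32 -0.39] gap 0.0222 j [-0.1   0.5  -0.23  0.83 -0.    1.28]
tool axes in g
 [[-0. -0.  1.]
 [-1.  0. -0.]
 [-0. -1. -0.]]
shift g mm [80.8  0.8 12.3] tool now mm [ -0.8 -12.3  80.8] units [-0.02 -0.31  2.02]
```

View pics/w11.png

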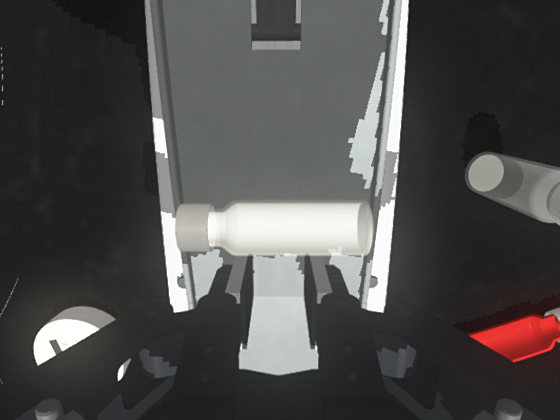

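The vial is square and in contact with both fingers, and the dog is ahead at (277,25).

drive_tool --deltas '[[[0,-0.011,0.07,0,0,0,-0.48],[0,-0.011,0.07,0,0,0,-0.48],[0,-0.011,0.07,0,0,0,-0.48],[0,-0.011,0.07,0,0,0,-0.48],[0,-0.011,0.07,0,0,0,-0.48],[0,-0.011,0.07,0,0,0,-0.48],[0,-0.011,0.07,0,0,0,-0.48],[0,-0.011,0.07,0,0,0,-0.48],[0,-0.011,0.07,0,0,0,-0.48],[0,-0.011,0.07,0,0,0,-0.48]]]'

```text
time_s: 12.58
position: [0.5708, 0.0306, 0.0481]
ee_rot: [0.704, 0.067, -0.067, -0.704]
ft_force: [-0.1, -0.9, 0.3]
finger_gap: 0.022
```

drive_tool --deltas '[[[0,-0.011,0.07,0,0,0,-0.48],[0,-0.011,0.07,0,0,0,-0.48],[0,-0.011,0.07,0,0,0,-0.48],[0,-0.011,0.07,0,0,0,-0.48],[0,-0.011,0.07,0,0,0,-0.48],[0,-0.011,0.07,0,0,0,-0.48],[0,-0.011,0.07,0,0,0,-0.48],[0,-0.011,0.07,0,0,0,-0.48],[0,-0.011,0.07,0,0,0,-0.48],[0,-0.011,0.07,0,0,0,-0.48]]]'

```text
time_s: 13.42
position: [0.5654, 0.0581, 0.0525]
ee_rot: [0.704, 0.067, -0.067, -0.704]
ft_force: [0.9, -1.5, 0.3]
finger_gap: 0.0225
```

```bash
python3 to.py 66 -2 58.5|grep -v sg
python3 - <<'E'
from h import *
from rig import *
d=get_image("wrist");cv2.imwrite("pics/w12.png",d["color"][:,:,::-1])
E
```

```text
t 13.42 pos [0.5654 0.0581 0.0525] g(mm) [15.2 -2.8 52.5] F_g [-1.6  -0.64  0.26] gap 0.0225 j [-0.01  0.48 -0.25  0.85 -0.    1.37]
tool axes in g
 [[-0. -0.  1.]
 [-1. -0. -0.]
 [ 0. -1. -0.]]
shift g mm [50.8  0.8  6. ] tool now mm [-0.8 -6.  50.8] units [-0.02 -0.15  1.27]
```

View pics/w12.png

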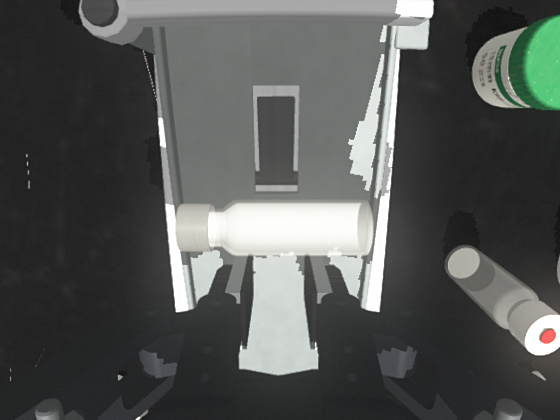

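drive_tool --deltas '[[[0,-0.008,0.06,0,0,0,-0.48],[0,-0.008,0.06,0,0,0,-0.48],[0,-0.008,0.06,0,0,0,-0.48],[0,-0.008,0.06,0,0,0,-0.48],[0,-0.008,0.06,0,0,0,-0.48],[0,-0.008,0.06,0,0,0,-0.48],[0,-0.008,0.06,0,0,0,-0.48],[0,-0.008,0.06,0,0,0,-0.48],[0,-0.008,0.06,0,0,0,-0.48],[0,-0.008,0.06,0,0,0,-0.48]]]'

```text
time_s: 14.3
position: [0.5609, 0.0816, 0.0558]
ee_rot: [-0.704, -0.067, 0.067, 0.704]
ft_force: [0.4, -0.7, 0.4]
finger_gap: 0.0221
```

drive_tool --deltas '[[[0,-0.008,0.06,0,0,0,-0.48],[0,-0.008,0.06,0,0,0,-0.48],[0,-0.008,0.06,0,0,0,-0.48],[0,-0.008,0.06,0,0,0,-0.48],[0,-0.008,0.06,0,0,0,-0.48],[0,-0.008,0.06,0,0,0,-0.48],[0,-0.008,0.06,0,0,0,-0.48],[0,-0.008,0.06,0,0,0,-0.48]]]'

```text
time_s: 14.97
position: [0.5572, 0.1004, 0.0583]
ee_rot: [0.704, 0.067, -0.067, -0.704]
ft_force: [0.5, -0.9, 0.1]
finger_gap: 0.022
```

```bash
python3 to.py 76 -2 60.5|grep -v sg
python3 - <<'E'
from h import *
from rig import *
d=get_image("wrist");cv2.imwrite("pics/w13.png",d["color"][:,:,::-1])
E
```

```text
t 14.97 pos [0.5572 0.1004 0.0583] g(mm) [58.4 -2.8 58.3] F_g [-0.93 -0.29  0.07] gap 0.022 j [ 0.07  0.47 -0.25  0.86 -0.    1.45]
tool axes in g
 [[-0.001 -0.     1.   ]
 [-1.     0.    -0.001]
 [-0.    -1.    -0.   ]]
shift g mm [17.6  0.8  2.2] tool now mm [-0.8 -2.2 17.6] units [-0.02 -0.06  0.44]
```

View pics/w13.png

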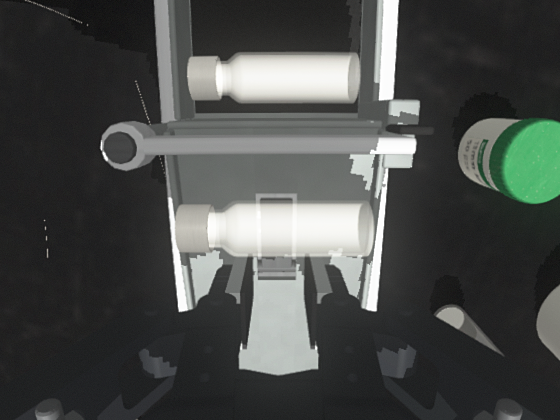

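The vial is square and riding on the dog, about 18 mm short of the nest. I'll finish slowly.

drive_tool --deltas '[[[0,-0.006,0.05,0,0,0,-0.48],[0,-0.006,0.05,0,0,0,-0.48],[0,-0.006,0.05,0,0,0,-0.48],[0,-0.006,0.05,0,0,0,-0.48],[0,-0.006,0.05,0,0,0,-0.48],[0,-0.006,0.05,0,0,0,-0.48],[0,-0.006,0.05,0,0,0,-0.48],[0,-0.006,0.05,0,0,0,-0.48],[0,0,0,0,0,0,-0.48]]]'

```text
time_s: 15.77
position: [0.5541, 0.1164, 0.0601]
ee_rot: [-0.704, -0.068, 0.068, 0.704]
ft_force: [-0.3, -0.7, 0.4]
finger_gap: 0.0222
```

```bash
python3 to.py 78 -2 60.5|grep -v sg
python3 - <<'E'
from h import *
from rig import *
d=get_image("wrist");cv2.imwrite("pics/w14.png",d["color"][:,:,::-1])
E
```

```text
t 15.77 pos [0.5541 0.1164 0.0601] g(mm) [74.6 -2.8 60.1] F_g [-0.67  0.46  0.45] gap 0.0222 j [ 0.09  0.47 -0.24  0.86  0.    1.47]
tool axes in g
 [[-0.  0.  1.]
 [-1.  0. -0.]
 [-0. -1.  0.]]
shift g mm [3.4 0.8 0.4] tool now mm [-0.8 -0.4  3.4] units [-0.02 -0.01  0.08]
```

View pics/w14.png

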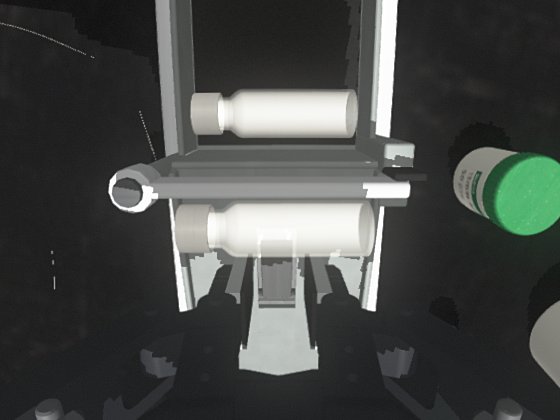

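drive_tool --deltas '[[[0,-0.003,0.03,0,0,0,-0.48],[0,-0.003,0.03,0,0,0,-0.48],[0,0,0,0,0,0,-0.48]]]'

```text
time_s: 16.07
position: [0.5539, 0.1183, 0.0605]
ee_rot: [0.704, 0.067, -0.067, -0.704]
ft_force: [-0.5, 0.5, 0.8]
finger_gap: 0.0222
```

drive_tool --deltas '[[[0,-0.003,0.03,0,0,0,-0.48],[0,0,0,0,0,0,-0.48]]]'

```text
time_s: 16.23
position: [0.5537, 0.1195, 0.0606]
ee_rot: [0.704, 0.068, -0.067, -0.704]
ft_force: [-0.7, -0.0, 0.7]
finger_gap: 0.0223
```

```bash
python3 to.py 78 -2 60.5|grep -v sg
python3 - <<'E'
from h import *
from rig import *
d=get_image("wrist");cv2.imwrite("pics/w15.png",d["color"][:,:,::-1])
E
```

```text
t 16.23 pos [0.5537 0.1195 0.0606] g(mm) [77.8 -3.  60.6] F_g [0.11 0.67 0.73] gap 0.0223 j [ 0.1   0.47 -0.24  0.86 -0.    1.48]
tool axes in g
 [[-0.001 -0.     1.   ]
 [-1.    -0.    -0.001]
 [ 0.    -1.    -0.   ]]
shift g mm [ 0.2  1.  -0.1] tool now mm [-1.   0.1  0.2] units [-0.02  0.    0.01]
```

View pics/w15.png

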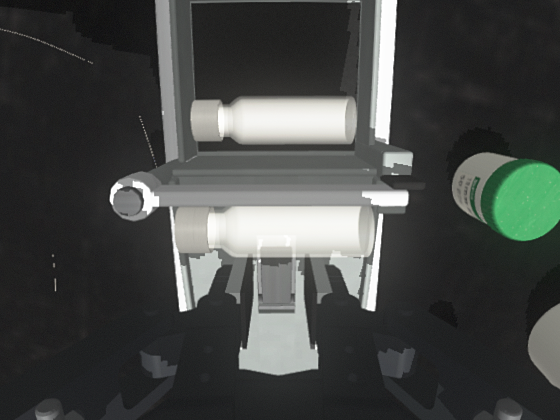

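drive_tool --deltas '[[[0,-0.003,0.03,0,0,0,-0.48],[0,0,0,0,0,0,-0.48]]]'

```text
time_s: 16.45
position: [0.5535, 0.1202, 0.0607]
ee_rot: [0.704, 0.067, -0.067, -0.703]
ft_force: [0.7, -1.7, -0.4]
finger_gap: 0.0221
```

drive_tool --deltas '[[[0,-0.003,0.02,0,0,0,-0.48],[0,0,0,0,0,0,-0.48]]]'

```text
time_s: 16.62
position: [0.5535, 0.1204, 0.0608]
ee_rot: [0.705, 0.067, -0.067, -0.703]
ft_force: [1.0, -5.0, 0.3]
finger_gap: 0.0222
```

```bash
python3 to.py 78 -2 60.5|grep -v sg
python3 - <<'E'
from h import *
from rig import *
d=get_image("wrist");cv2.imwrite("pics/w16.png",cv2.resize(d["color"][140:320,150:420,::-1],None,fx=2.9,fy=2.9,interpolation=cv2.INTER_CUBIC))
E
```

```text
t 16.62 pos [0.5535 0.1204 0.0608] g(mm) [78.7 -3.  60.8] F_g [-5.08 -0.01  0.34] gap 0.0222 j [ 0.1   0.47 -0.24  0.86 -0.    1.48]
tool axes in g
 [[-0.001 -0.003  1.   ]
 [-1.    -0.    -0.001]
 [ 0.    -1.    -0.003]]
shift g mm [-0.7  1.  -0.3] tool now mm [-1.   0.3 -0.7] units [-0.02  0.01 -0.02]
```

View pics/w16.png

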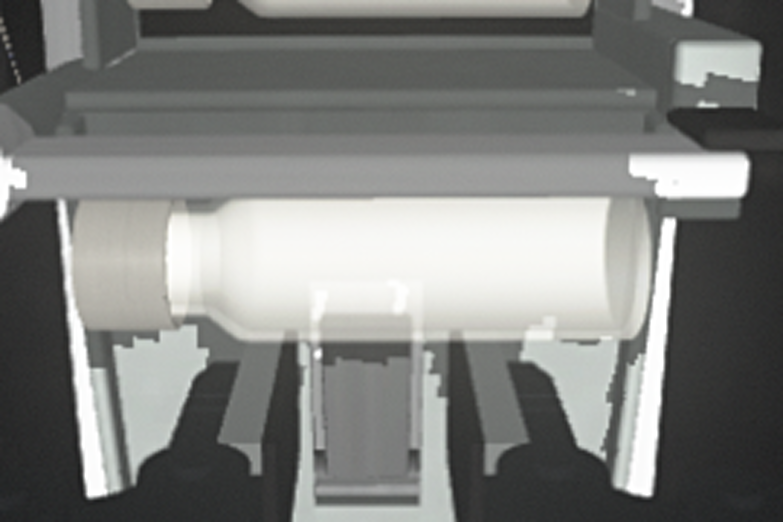

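The vial now presses on the arm (5 N). I'll ease off slowly and see whether the dog holds it.

drive_tool --deltas '[[[0,0,-0.05,0,0,0,-0.48],[0,0,-0.05,0,0,0,-0.48],[0,0,-0.05,0,0,0,-0.48],[0,0,-0.05,0,0,0,-0.48],[0,0,-0.05,0,0,0,-0.48],[0,0,-0.05,0,0,0,-0.48],[0,0,0,0,0,0,-0.48],[0,0,0,0,0,0,-0.48]]]'

```text
time_s: 17.33
position: [0.5555, 0.1096, 0.0608]
ee_rot: [-0.704, -0.067, 0.067, 0.704]
ft_force: [-0.5, 0.2, -1.0]
finger_gap: 0.0224
```

```bash
python3 to.py 78 -2 60.5|grep -v sg
python3 - <<'E'
from h import *
from rig import *
d=get_image("wrist");cv2.imwrite("pics/w17.png",cv2.resize(d["color"][110:310,150:420,::-1],None,fx=2.9,fy=2.9,interpolation=cv2.INTER_CUBIC))
d=get_image("side");cv2.imwrite("pics/s17.png",cv2.resize(d["color"][170:290,200:320,::-1],None,fx=5,fy=5,interpolation=cv2.INTER_CUBIC))
E
```

```text
t 17.33 pos [0.5555 0.1096 0.0608] g(mm) [67.7 -2.8 60.8] F_g [ 0.28  0.5  -1.02] gap 0.0224 j [ 0.08  0.47 -0.24  0.86  0.    1.46]
tool axes in g
 [[-0.001  0.     1.   ]
 [-1.    -0.    -0.001]
 [ 0.    -1.     0.   ]]
shift g mm [10.3  0.8 -0.3] tool now mm [-0.8  0.3 10.3] units [-0.02  0.01  0.26]
```

View pics/w17.png

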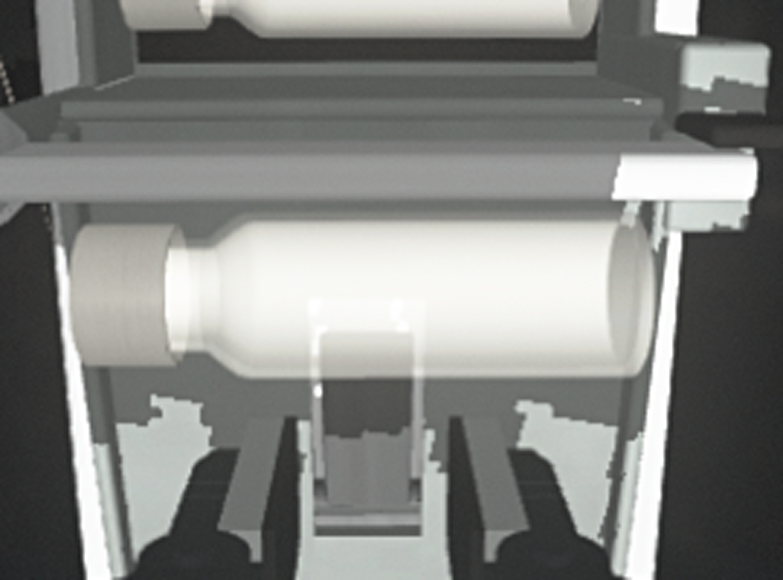

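View pics/s17.png

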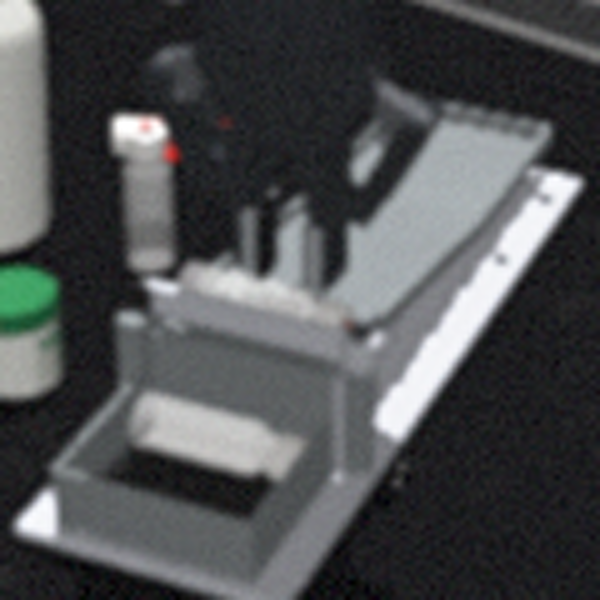

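The vial settled back a few millimetres and is held by the dog, with the fingers clear. I'll move away and check from above.

drive_tool --deltas '[[[0,-0.1,-0.3,0,0,0,-0.48],[0,-0.7,-0.3,0,0,0,-0.48],[0,-1,0,0,0,0,-0.48],[0,-0.8,-0.5,0,0,0,-0.48],[0,0,-1,0,0,0,-0.48],[0,0,-1,0,0,0,-0.48],[0,0,-1,0,0,0,-0.48],[0,0,-1,0,0,0,-0.48],[0,0,-0.5,0,0,0,-0.48],[0,0,0,0,0,0,-0.48]]]'

```text
time_s: 18.27
position: [0.5987, -0.116, 0.165]
ee_rot: [0.705, 0.066, -0.065, -0.703]
ft_force: [0.7, 0.3, 0.7]
finger_gap: 0.022
```

drive_tool --deltas '[[[0,0,-0.8,0,0,0,-0.48],[0,0,-0.8,0,0,0,-0.48],[0,0,0,0,0,0,-0.48],[0,0,0,0,0,0,-0.48]]]'

```text
time_s: 18.6
position: [0.6101, -0.1746, 0.1647]
ee_rot: [-0.704, -0.067, 0.067, 0.704]
ft_force: [0.4, 0.9, -0.4]
finger_gap: 0.0223
```

```bash
python3 to.py 78 -2 60.5|grep -v sg
python3 - <<'E'
from h import *
from rig import *
s=status.read_state();p=np.load("g.npy");print(s["ft_force"])
d=get_image("top");print(((np.array([proj(d,g2w(p,np.array(g)/1e3))[0] for g in [(99,-37,66),(99,37,66),(88,0,59)]])-[170,150])*4.4).round())
cv2.imwrite("pics/t18.png",cv2.resize(d["color"][150:260,170:350,::-1],None,fx=4.4,fy=4.4,interpolation=cv2.INTER_CUBIC))
d=get_image("side");print(((np.array([proj(d,g2w(p,np.array(g)/1e3))[0] for g in [(99,-37,66),(99,37,66),(88,0,59)]])-[200,170])*5).round())
cv2.imwrite("pics/s18.png",cv2.resize(d["color"][170:290,200:330,::-1],None,fx=5,fy=5,interpolation=cv2.INTER_CUBIC))
E
```

```text
t 18.6 pos [ 0.6101 -0.1746  0.1647] g(mm) [-221.6   -2.3  164.7] F_g [ 0.79 -0.6  -0.4 ] gap 0.0223 j [-0.38  0.52  0.14  1.18  0.    1.  ]
tool axes in g
 [[-0.003  0.     1.   ]
 [-1.    -0.    -0.003]
 [ 0.    -1.     0.   ]]
shift g mm [ 299.6    0.3 -104.2] tool now mm [ -1.2 104.3 299.6] units [-0.03  2.61  7.49]
[ 0.43733741  0.88886187 -0.4010617 ]
[[231. 188.]
 [259. 331.]
 [268. 256.]]
[[188. 286.]
 [344. 327.]
 [277. 307.]]
```

View pics/t18.png

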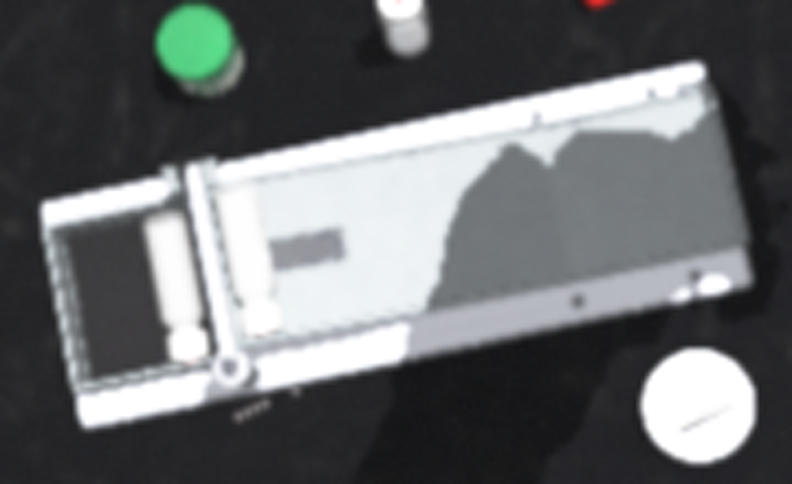

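View pics/s18.png

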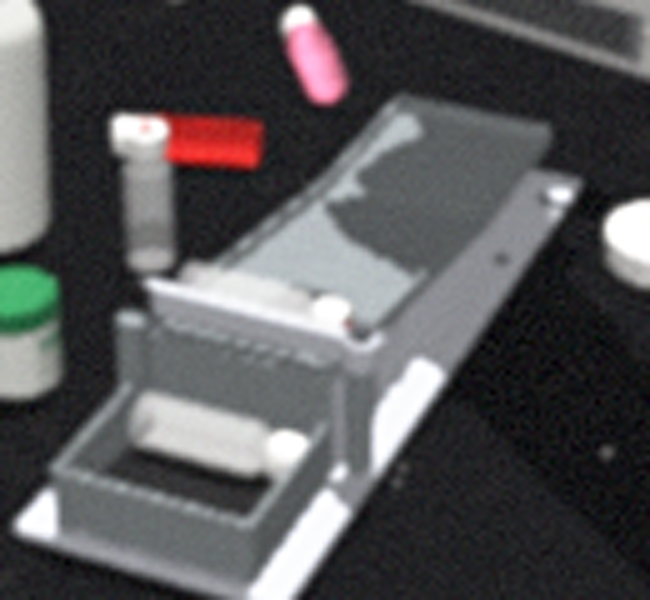

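drive_tool --deltas '[[[0,0,0,0,0,0,-0.48],[0,0,0,0,0,0,-0.48],[0,0,0,0,0,0,-0.48],[0,0,0,0,0,0,-0.48],[0,0,0,0,0,0,-0.48],[0,0,0,0,0,0,-0.48],[0,0,0,0,0,0,-0.48],[0,0,0,0,0,0,-0.48],[0,0,0,0,0,0,-0.48],[0,0,0,0,0,0,-0.48]]]'

```text
time_s: 19.53
position: [0.6101, -0.1732, 0.1648]
ee_rot: [0.704, 0.067, -0.067, -0.704]
ft_force: [0.0, 0.3, -0.2]
finger_gap: 0.0222
```

Run:
```python
from h import *
from rig import *
a=cv2.imread("pics/t18.png").astype(int)
d=get_image("top");b=cv2.resize(d["color"][150:260,170:350,::-1],None,fx=4.4,fy=4.4,interpolation=cv2.INTER_CUBIC);cv2.imwrite("pics/t19.png",b)
df=cv2.blur(np.abs(a-b).mean(2),(9,9));print(df[:400,:420].max(),df.mean())
print(order.close_job())
```

```text
26.05761316872427 0.9416565258921904
the job is handed in; nothing more can be done
None
```

Run:
```python
import cv2,numpy as np
a=cv2.imread("pics/t18.png").astype(int);b=cv2.imread("pics/t19.png")
df=cv2.blur(np.abs(a-b).mean(2),(9,9))[:400,:420];print(np.unravel_index(df.argmax(),df.shape));print(np.argwhere(df>10).min(0),np.argwhere(df>10).max(0))
```

```text
(np.int64(329), np.int64(407))
[301 394] [367 419]
```

View pics/t19.png

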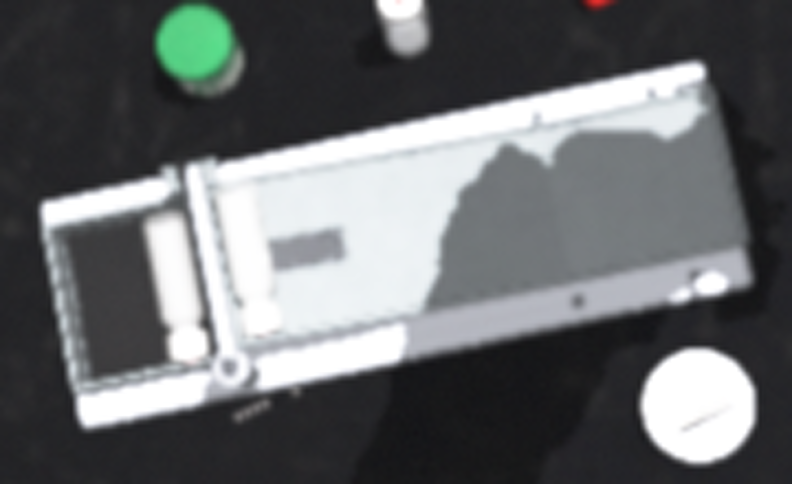

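The blank vial is trapped between the closed stop arm and the spring dog, and the job is handed in at about 19.6 s of the allowed 48 s.

- **Stop arm:** I swung it shut with the closed fingertips until it met its catch. It resisted at about 5 N and stood square across the gutter.
- **Vial:** I then rolled it up the slope with two spread fingertips, square all the way. It went over the dog and touched the arm at about 5 N. When I let go it settled back a few millimetres onto the dog.
- **Last checks:** In the final top view the vial's middle is at about x = 97 mm in the gutter's frame, where it should be when resting against the dog's edge. I estimated this by eye, good to about 2 mm. Two top pictures about 1 s apart show neither the vial nor the arm moving; the only difference between them is the edge of the robot's shadow. The gripper is well clear, and the tray vial, filled vial, jar and tin look unmoved.
- **Not confirmed:** I never saw the dog's raised edge directly. That it has sprung up behind the vial is inferred from the vial staying put on the slope with nothing touching it.

No check failed or disagreed.

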